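# Open the jar mixer's latched clamp arm for loading

### The job

The green-banded jar of granules is about to go into the bench mixer. First press its loose lid down until it is fully home, leaving the jar standing where it is; then pull the mixer's red spring latch knob out sideways, lift the blue clamp arm off its ball stud, and hold the arm up at about 30 degrees so that a colleague can slide the jar in underneath. Finish while still holding the arm raised in the gripper, and leave the other jars and the scoop alone.

Things in the scene. Friction and masses are not known exactly. Their poses are not given: they have to be found in the camera images.
- mixer: White bench jar mixer, fixed, 310 x 220 mm; aluminium platform (top at z 90 mm) with a low jar pocket. Origin: centre of the underside; x runs along the clamp arm from the ball stud (control panel end) to the hinge, y left, z up. At x +115 mm two steel hinge cheeks, outer faces 46 mm apart, top at z 230 mm.
- clamp_arm: Blue clamp arm: bar 26 mm wide, 14 mm high, a 56 mm rubber pad under its middle, at its free end a coupler box 46 x 46 mm, 45 mm high, open below, that sits over the ball. About 0.4 kg; let go, it falls back. Origin on the hinge axis, in the bar's middle: mixer x +115, y 0, z 214 mm. With the arm down its axes are the mixer's.
- clamp_hinge (a joint): Angle of the clamp arm in rad: 0 is down on the ball, growing as the free end goes up (turning about the mixer's +y axis through the origin of clamp_arm), stop at 1.3. 30 degrees is 0.52.
- ball (a point): Centre of the steel ball, 32 mm across, of the fixed ball stud under the coupler box: mixer x -115, y 0, z 200 mm.
- latch_knob (a point): Middle of the red pull knob: a level barrel 20 mm across, 34 mm long, along the mixer's y axis, with a 30 mm flange 7 mm thick at its outer end; 11 mm free between barrel and coupler box. With the arm down it is at mixer x -115, y -51, z 185 mm. The arm carries it: it goes up with the arm and is what the arm is lifted by (about 3 N). Grip it from above, fingers on its two sides along the mixer's x.
- latch (a joint): How far the latch bolt is drawn, in m: 0 is home, the bolt under the ball, so that the arm cannot rise. Pull the knob along the mixer's -y, away from the arm, against its spring (3 N at first, 9.5 N at the stop at 0.014). The ball is free from about 0.006; draw 0.008 or more until the arm's free end is 20 mm up. Springs back when let go.
- jar_mix: The jar to be mixed: loose round white plastic jar with a green band and a white lid with a green dot on top, body 72 mm across, 0.33 kg. Origin: centre of the underside, z up. With the lid home it is 105 mm high.
- lid_top (a point): Centre of the top face of the green-banded jar's lid, a disc 76 mm across and 17 mm high. It stands 105 mm above the bench when home.
- jar_lid (a joint): How far the lid of the green-banded jar stands up from home, in m: 0 is fully home; it starts 0.005 to 0.009 up. It goes down straight with about 6 N, stays where it is left, and cannot come off.
- jar_orange: Bystander: closed jar of the same shape with an orange band and lid dot, loose, 76 mm across, 105 mm high. Origin: centre of the underside.
- jar_blue: Bystander: closed jar of the same shape with a blue band and lid dot, loose, 76 mm across, 105 mm high. Origin: centre of the underside.
- scoop: Bystander: steel scoop spoon, 170 mm long, lying loose on the bench. Origin: underside, middle of its length; x along it.
There are look-alikes about, which are no part of the job. Leave any purple look-alike of the jar_mix alone.

How it is judged:
By the outcome, as a careful person would: the job done as asked, in the order asked, and still so for the second after the job is handed in, while the arm keeps its last pose, push and grip.
It also fails if it takes over 45 s, if anything falls off the work surface, if the arm or the gripper's body presses on something with over 40 N, if the wrist force passes 120 N, or if a joint passes its speed limit or range.

### The arm

A 6-joint arm with a two-finger parallel gripper is mounted at the origin on the work surface. World frame = base frame: x ahead of the robot, y to its left, z up, the work surface at z = 0. Lengths are in m, angles in rad, forces in N, time in s.
With the tool pointing down it reaches from about 0.3 to 0.775 m from the base axis. Payload 14.6 kg.
Tool frame: the origin (TCP) lies between the finger pads; the fingertips stand 14 mm ahead of it and the grasp point (between the pads) lies 5 mm behind it; z points along the fingers, y is the line along which they close (so a half turn about z gives the same grasp; the last joint's range is limited). The gripper opens to 94 mm and grips with 3 to 60 N. Pads are 16 mm wide; open, the fingers measure 119 mm over their backs; the gripper's body (75 mm by 177 mm) begins 78 mm behind the grasp point.
Start: joints at [1.11, 0.3, 1.521, -0, 1.321, -0.067], TCP at [0.211, 0.508, 0.219] pointing down, gripper open.
Joint ranges: [-3.03, 3.03], [-0.79, 2.21], [0.23, 2.52], [-1.04, 4.18], [0, 3.07], [-2.55, 2.55]. Speed limits (rad/s): [2.22, 2.22, 2.57, 3.14, 3.14, 3.14].

### API

Orientations are given as [roll, pitch, yaw] about the fixed x, y, z axes, in that order (R = Rz(yaw) Ry(pitch) Rx(roll)).
In Python, from station import ctrl gives the robot as it stands. The module is installed in compiled form; this text tells all that it offers.
- The arm moves only by the tool move_arm, never from a script. Its argument "targets" is a list of rows, each a list of 7 numbers: the opening, from -1 (shut) to 1 (fully open), then the shift along the tool's x, y, z in units of 50 mm (1.0 is 50 mm), then the turn, a rotation vector about the tool's x, y, z in rad. A call has 1 to 12 rows; each row is the pose to reach, as a shift and turn from the pose commanded when the call began, along the tool's axes at that moment; what a row does not reach only later rows make up. A row lasts 1/10 s, in which the tool goes at most 50 mm and 8.59 degrees, less where a joint would pass 70% of its speed; a pose out of reach is approached as far as the arm can. A call with a gripper value outside its range is refused whole. The fingers move at their own pace and stop on an object; "grip_force" is the grip in N (left out, the last holds). Time passes only in rows, so rows that repeat a pose let the fingers close. It gives the time, the measured TCP pose, the force, the opening and the grip force at its end, in the units of the state.
- ctrl.get_obs(): the state, without advancing time (a new reading comes with each control period).
- ctrl.camera(name): name is "side" or "top" or "wrist"; returns (picture, depth): 400x640x3 uint8, red, green, blue; 400x640 float32, m along the optical axis (not along the pixel's ray), 0 where there is no reading.
- ctrl.camera_params(name): a dict with "intrinsics" (3x3 intrinsics, pixels), "rvec" (rotation vector, rad) and "tvec" (3), from world to camera coordinates, as OpenCV has them; the wrist camera has in their place "T_tool_cam" (4x4, takes a point from camera to tool coordinates, whose origin is the TCP and whose axes are the flange's). Camera axes: x right, y down, z forward; pixel columns grow to the right and rows downward; lengths in m; the calibration is good to about 2 mm. A picture is of the moment at which its call begins: read the wrist's pose just before it. camera_params takes no time and is no camera call.
- ctrl.hand_in(): hands the job in; it is judged then, once.
Trained networks look in the newest picture that a camera, given by its name, has taken for a name from the list of things; names that differ only in an ending like _2 or _b are one class to them, and where a whole thing is asked for, a point or a joint stands for the part that bears it (a point fixed in the world has none). Each returns a list of dicts, best first, with "score" (0 to 1); they miss things now and then, are a little off and sometimes report something else, mostly with a low value. They report only what shows in the picture. A call takes as long as a camera call. They do not tell look-alikes from the thing itself.
- ctrl.cut_out(camera, target): "region" (400x640 bool, what is visible of it) and "point" ([column, row] in pixels, amid what is visible of it).
- ctrl.tip_of(camera, target): "point" ([column, row] in pixels: a listed point, or the origin of a listed thing).
The state is a dict: "time_s": time; "qpos": joint angles; "joint_vel": joint speeds; "tau": joint torques, N m; "ee_pos": TCP position; "eef_rot": TCP orientation; "force": force on the tool from outside, world axes, zero at the start; "moment": the same for the moment, N m; "grip_width": finger opening in m; "grip_force": force on a finger pad.
Only numpy, scipy, OpenCV 4.12 (cv2) and the standard library are available. Lean on these libraries where they do the work, as an engineer would, in place of code of your own. Each camera call takes 0.05 s, during which the arm holds its last target. There are 200 camera calls.

## Working session

There is one attempt and no reset: what is moved stays moved. The work goes in short steps, Python scripts to look and compute and a tool call to move; the robot and the scene stay as the last step left them, time stands still between calls to the robot, and variables do not carry over. Pictures are saved under pics/ and viewed, at most 10 in all, crops included, and the job is handed in when it is done.

Besides the shell and the picture viewer there is one more tool, called after ">>>" as name([rows], argument=value, ...), one row to a line, values as JSON. move_arm: Moves the arm, as the interface text tells. Its arguments: {"type":"object","properties":{"targets":{"type":"array"},"grip_force":{"type":"number"}},"required":["targets"]}

```bash
mkdir -p pics
cat > h.py <<'E'
import numpy as np,cv2
from scipy.spatial.transform import Rotation as R
from station import ctrl
def T(cam,obs=None):
    p=ctrl.camera_params(cam)
    M=np.eye(4)
    if 'T_tool_cam' in p:
        M[:3,:3]=R.from_euler('xyz',obs['eef_rot']).as_matrix();M[:3,3]=obs['ee_pos']
        return np.array(p['intrinsics']),M@np.array(p['T_tool_cam'])
    M[:3,:3]=cv2.Rodrigues(np.array(p['rvec'],float))[0];M[:3,3]=np.ravel(p['tvec'])
    return np.array(p['intrinsics']),np.linalg.inv(M)
def cloud(d,K,M):
    v,u=np.mgrid[:d.shape[0],:d.shape[1]]
    P=np.stack([(u-K[0,2])/K[0,0]*d,(v-K[1,2])/K[1,1]*d,d],-1)
    return P@M[:3,:3].T+M[:3,3]
def shot(cam,name=None):
    o=ctrl.get_obs();im,d=ctrl.camera(cam);K,M=T(cam,o)
    if name: cv2.imwrite('pics/'+name,im[:,:,::-1])
    return im,d,cloud(d,K,M),K,M
E
python3 - <<'E'
from h import *
print(ctrl.get_obs())
for c in ('top','side'):
    im,d,P,K,M=shot(c,c+'1.png'); print(c,M.round(3).tolist())
    for t in ('mixer','jar_mix','lid_top','latch_knob','clamp_arm','ball','scoop'):
        for r in ctrl.tip_of(c,t)[:3]:
            u,v=np.round(r['point']).astype(int)
            print(t,round(r['score'],2),(u,v),P[min(v,399),min(u,639)].round(3))
E
```

```text
{'time_s': 0.0, 'qpos': array([ 1.11038913e+00,  3.00463712e-01,  1.52158630e+00, -1.78615549e-05,
        1.32070730e+00, -6.65813428e-02]), 'joint_vel': array([-0.00090266, -0.0003469 , -0.00010444, -0.00123984, -0.00081523,
       -0.00055511]), 'tau': array([-2.13575629e-03, -5.31803477e+01, -3.52739561e+01,  7.07559334e-02,
        2.43383349e-02, -8.02764430e-05]), 'ee_pos': array([0.21093377, 0.50767178, 0.21888817]), 'eef_rot': array([-3.14042943e+00, -6.02247633e-05,  2.74777119e+00]), 'force': array([ 0.00219855,  0.06629352, -0.48601939]), 'moment': array([-0.00784383,  0.03260776, -0.05123723]), 'grip_force': 0.0, 'grip_width': 0.09444404913488823}
top [[-0.008, -0.998, 0.068, 0.537], [-1.0, 0.009, 0.011, -0.144], [-0.012, -0.068, -0.998, 1.081], [0.0, 0.0, 0.0, 1.0]]
mixer 0.66 (np.int64(246), np.int64(204)) [0.596 0.062 0.094]
mixer 0.49 (np.int64(360), np.int64(180)) [ 0.652 -0.224  0.112]
jar_mix 0.91 (np.int64(342), np.int64(287)) [ 0.39  -0.177  0.106]
jar_mix 0.85 (np.int64(383), np.int64(130)) [ 0.778 -0.284  0.105]
jar_mix 0.76 (np.int64(358), np.int64(182)) [ 0.
[... 754 characters left out ...]
t64(249), np.int64(243)) [ 0.39  -0.211  0.037]
jar_mix 0.76 (np.int64(404), np.int64(215)) [ 0.838 -0.139  0.053]
lid_top 0.97 (np.int64(349), np.int64(224)) [ 0.668 -0.224  0.111]
lid_top 0.81 (np.int64(386), np.int64(216)) [ 0.772 -0.193  0.105]
lid_top 0.75 (np.int64(240), np.int64(218)) [ 0.373 -0.182  0.107]
latch_knob 0.45 (np.int64(276), np.int64(141)) [0.464 0.065 0.192]
clamp_arm 0.57 (np.int64(356), np.int64(135)) [0.708 0.036 0.222]
ball 0.92 (np.int64(286), np.int64(131)) [0.497 0.082 0.217]
ball 0.49 (np.int64(318), np.int64(184)) [ 0.589 -0.002  0.07 ]
scoop 0.71 (np.int64(267), np.int64(325)) [ 0.455 -0.443 -0.002]
scoop 0.64 (np.int64(275), np.int64(145)) [0.464 0.032 0.2  ]
```

View pics/top1.png

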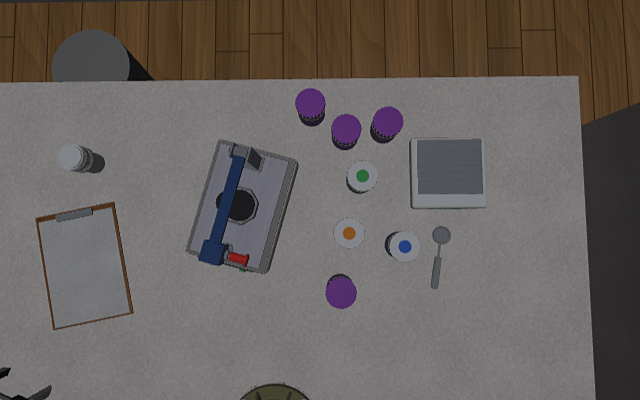

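View pics/side1.png

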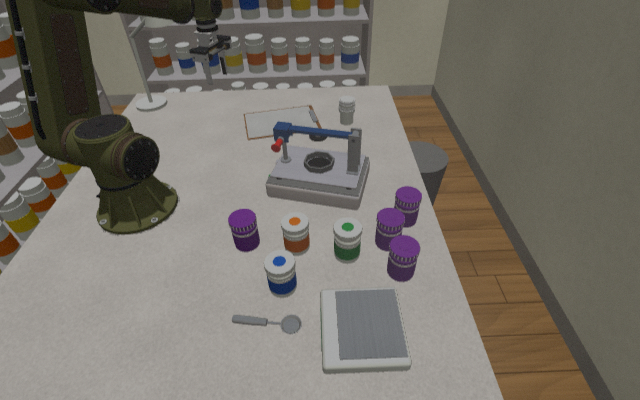

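The top view has white-lidded jars at (362,176) green, (349,233) orange and (404,246) blue. The purple look-alikes are at (310,104), (346,130), (387,122) and (341,291). The green-dot jar at (362,176) is the target, which is (349,238) in the side view. The mixer's blue arm runs from coupler (212,252) to hinge (240,150), with the red knob at (238,259).

Run:
```python
from h import *
for c in ('top','side'):
    im,d,P,K,M=shot(c)
    hsv=cv2.cvtColor(im,cv2.COLOR_RGB2HSV); H,S,V=[hsv[...,i].astype(int) for i in range(3)]
    x,y,z=[P[...,i] for i in range(3)]
    lid=(np.hypot(x-.661,y+.229)<.06)&(z>.1)&(d>0)
    (ccx,ccy),r=cv2.minEnclosingCircle(P[lid][:,:2].astype(np.float32)*1000)
    print(c,'lid',P[lid].mean(0).round(4),np.median(z[lid]).round(4),(ccx,ccy,r),lid.sum())
    g=lid&(H>45)&(H<85)&(S>100); print(' dot',P[g].mean(0).round(4),g.sum())
    near=(d>0)&(x>.35)&(x<.85)&(abs(y-.05)<.2)&(z>.15)
    b=near&(H>100)&(H<125)&(S>100)&(z>.2)
    q=P[b]; print(' blue',q.mean(0).round(4),q.min(0).round(3),q.max(0).round(3),b.sum())
    rect=cv2.minAreaRect((q[:,:2]*1000).astype(np.float32)); print(' rect',rect)
    far=q[q[:,0]>.53]; l=cv2.fitLine(far[:,:2].astype(np.float32),cv2.DIST_HUBER,0,.01,.01).ravel(); print(' line',l, np.degrees(np.arctan2(l[1],l[0])))
    r=near&((H<8)|(H>172))&(S>150); print(' red',P[r].mean(0).round(4),P[r].min(0).round(3),P[r].max(0).round(3),r.sum())
    if c=='top': a=cv2.resize(im[130:300,290:450],None,fx=3,fy=3)
    else: bb=cv2.resize(im[180:300,220:430],(630,360))
cv2.imwrite('pics/crop1.png',cv2.resize(bb,None,fx=1.2,fy=1.2)[:,:,::-1])
```

```text
top lid [ 0.6633 -0.2288  0.1108] 0.1107 (663.9223022460938, -229.05467224121094, 38.47660827636719) 746
 dot [ 0.6628 -0.2293  0.1115] 121
 blue [0.5656 0.0875 0.2212] [0.457 0.04  0.2  ] [0.697 0.139 0.227] 1522
 rect ((578.752685546875, 85.11509704589844), (45.64799880981445, 241.59718322753906), 74.43211364746094)
 line [ 0.96076447 -0.27736554  0.6118982   0.07431581] -16.103035
 red [0.4692 0.0573 0.1941] [0.451 0.037 0.175] [0.482 0.081 0.202] 162
side lid [ 0.6627 -0.2401  0.1104] 0.1111 (662.1749267578125, -234.00833129882812, 40.246829986572266) 541
 dot [ 0.6626 -0.2325  0.1116] 68
 blue [0.5657 0.0811 0.221 ] [0.459 0.04  0.215] [0.695 0.13  0.224] 381
 rect ((574.4859619140625, 74.22157287597656), (48.42378234863281, 239.93197631835938), 70.43880462646484)
 line [ 0.96597797 -0.25862432  0.61968154  0.06492054] -14.98845
 red [0.4701 0.05   0.193 ] [0.454 0.03  0.18 ] [0.48  0.083 0.201] 53
```

View pics/crop1.png

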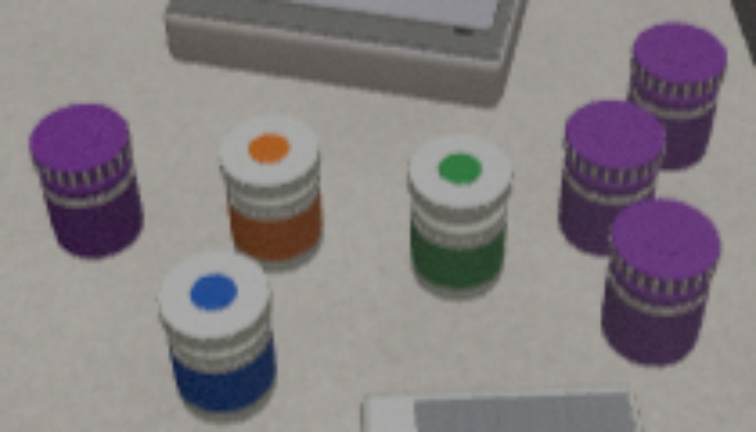

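The crop confirms the green-banded jar at (460,168), with the orange, blue and purple jars clear of it. Next I move above its lid with the gripper shut, yawed to suit the mixer.

>>> move_arm([
  [-1, 0, 0, -1, 0, 0, 0],
  [-1, -0.5, -0.35, -2, 0, 0, 0.1],
  [-1, -14, -10.15, -2.2, 0, 0, 1.45],
  [-1, -14, -10.15, -2.2, 0, 0, 1.45],
  [-1, -14, -10.15, -2.2, 0, 0, 1.45],
  [-1, -14, -10.15, -2.2, 0, 0, 1.45],
  [-1, -14, -10.15, -2.2, 0, 0, 1.45],
  [-1, -14, -10.15, -2.2, 0, 0, 1.45],
  [-1, -14, -10.15, -2.2, 0, 0, 1.45],
  [-1, -14, -10.15, -2.2, 0, 0, 1.45],
  [-1, -14, -10.15, -2.2, 0, 0, 1.45],
  [-1, -14, -10.15, -2.2, 0, 0, 1.45],
], grip_force=20)

```text
time_s: 2.1
ee_pos: [0.4866, 0.0575, 0.3228]
eef_rot: [3.141, -0.0, 1.292]
force: [0.8, 0.9, 0.3]
grip_width: 0.002
grip_force: 0.0
```

Run:
```python
from h import *
o=ctrl.get_obs();print(o['ee_pos'],o['eef_rot'])
im,d,P,K,M=shot('wrist','w1.png')
o=ctrl.get_obs();print(o['ee_pos'],o['eef_rot'],abs(o['joint_vel']).max())
hsv=cv2.cvtColor(im,cv2.COLOR_RGB2HSV); H,S,V=[hsv[...,i].astype(int) for i in range(3)]
x,y,z=[P[...,i] for i in range(3)]
near=(d>0)&(z>.15)&(z<.25)
for n,m in (('red',near&((H<8)|(H>172))&(S>150)),('blue',near&(H>100)&(H<125)&(S>100)&(z>.2))):
    q=P[m]; 
    if len(q): print(n,len(q),np.percentile(q,[1,50,99],axis=0).round(3).tolist(),cv2.minAreaRect((q[:,:2]*1000).astype(np.float32)))
```

```text
[0.48661094 0.05747199 0.32276491] [ 3.14100394e+00 -2.18181716e-04  1.29202371e+00]
[0.48909759 0.05246887 0.32213177] [3.14101293e+00 1.46738204e-03 1.29263544e+00] 0.12182959921891345
red 715 [[0.454, 0.036, 0.188], [0.47, 0.055, 0.195], [0.482, 0.077, 0.201]] ((469.3861389160156, 56.624603271484375), (40.04688262939453, 25.87969398498535), 73.91055297851562)
blue 8590 [[0.463, 0.042, 0.204], [0.564, 0.086, 0.222], [0.692, 0.131, 0.224]] ((579.4095458984375, 81.42082977294922), (45.518218994140625, 242.38526916503906), 74.10843658447266)
```

View pics/w1.png

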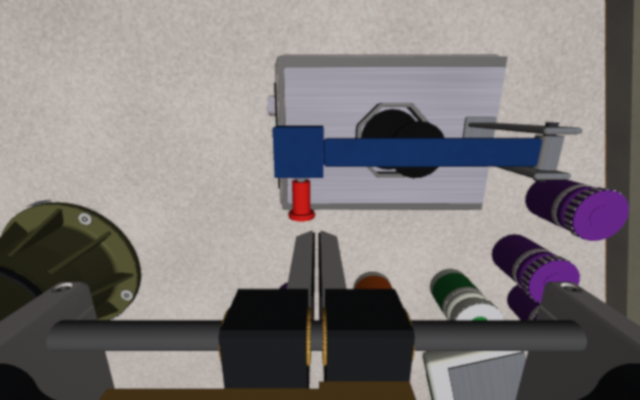

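The wrist view shows the knob at (301,200), the blue arm level across the picture and the green jar at (475,300).

>>> move_arm([
  [-1, -4.47, 4.91, 0, 0, 0, 0],
  [-1, -4.47, 4.91, 0, 0, 0, 0],
  [-1, -4.47, 4.91, 0, 0, 0, 0],
  [-1, -4.47, 4.91, 0, 0, 0, 0],
  [-1, -4.47, 4.91, 0, 0, 0, 0],
  [-1, -4.47, 4.91, 0, 0, 0, 0],
  [-1, -4.47, 4.91, 0, 0, 0, 0],
  [-1, -4.47, 4.91, 1, 0, 0, 0],
  [-1, -4.47, 4.91, 2, 0, 0, 0],
  [-1, -4.47, 4.91, 2.8, 0, 0, 0],
  [-1, -4.47, 4.91, 3.4, 0, 0, 0],
  [-1, -4.47, 4.91, 3.4, 0, 0, 0],
])

```text
time_s: 3.35
ee_pos: [0.6604, -0.2212, 0.1476]
eef_rot: [-3.134, -0.001, 1.298]
force: [0.2, 0.9, 0.2]
grip_width: 0.0002
grip_force: 0.0
```

Run:
```python
from h import *
o=ctrl.get_obs();print(o['ee_pos'],o['eef_rot'],o['force'])
im,d,P,K,M=shot('side')
cv2.imwrite('pics/s2.png',cv2.resize(im[130:290,260:460],None,fx=3,fy=3)[:,:,::-1])
```

```text
[ 0.66044902 -0.22120183  0.14760399] [-3.13389923e+00 -7.57199135e-04  1.29788639e+00] [0.15997126 0.9452868  0.19430606]
```

View pics/s2.png

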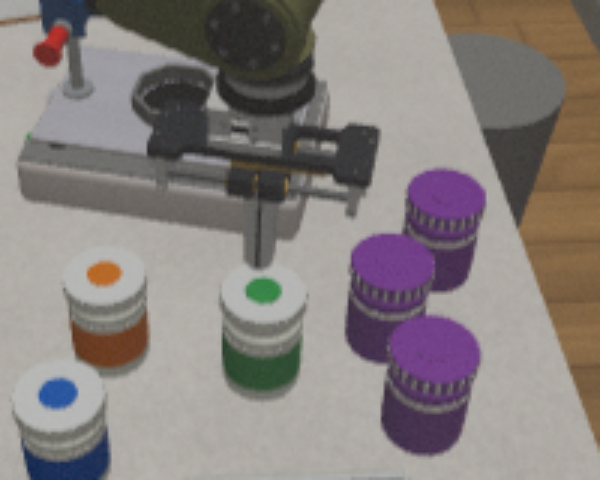

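The shut fingertips are just behind the green lid dot at (263,290), about 20 mm above it.

>>> move_arm([
  [-1, 0, 0, 0, 0, 0, 0],
  [-1, 0, 0, 0.1, 0, 0, 0],
])

```text
time_s: 3.6
ee_pos: [0.6632, -0.2223, 0.1505]
eef_rot: [3.137, 0.0, 1.298]
force: [0.3, 0.5, 0.1]
grip_width: 0.0002
grip_force: 0.0
```

>>> move_arm([
  [-1, -0.15, 0.04, 0.15, 0, 0, 0],
  [-1, -0.15, 0.04, 0.3, 0, 0, 0],
  [-1, -0.15, 0.04, 0.4, 0, 0, 0],
  [-1, -0.15, 0.04, 0.4, 0, 0, 0],
])

```text
time_s: 4.0
ee_pos: [0.6616, -0.2295, 0.1263]
eef_rot: [-3.14, -0.0, 1.298]
force: [-0.7, -0.9, 0.2]
grip_width: 0.0006
grip_force: 0.0
```

>>> move_arm([
  [-1, 0, 0, 0.03, 0, 0, 0],
  [-1, 0, 0, 0.06, 0, 0, 0],
  [-1, 0, 0, 0.09, 0, 0, 0],
  [-1, 0, 0, 0.12, 0, 0, 0],
  [-1, 0, 0, 0.13, 0, 0, 0],
])

```text
time_s: 4.5
ee_pos: [0.6622, -0.2296, 0.1219]
eef_rot: [3.141, 0.0, 1.298]
force: [-2.6, 0.6, 5.7]
grip_width: 0.0003
grip_force: 2.9
```

>>> move_arm([
  [-1, 0, 0, 0.03, 0, 0, 0],
  [-1, 0, 0, 0.05, 0, 0, 0],
  [-1, 0, 0, 0.07, 0, 0, 0],
  [-1, 0, 0, 0.07, 0, 0, 0],
])

```text
time_s: 4.9
ee_pos: [0.6624, -0.2297, 0.1193]
eef_rot: [3.14, 0.0, 1.298]
force: [-4.2, 2.0, 10.0]
grip_width: 0.0005
grip_force: 5.4
```

Force is rising, so the lid is near home. Pressing a bit more to be sure.

>>> move_arm([
  [-1, 0, 0, 0.03, 0, 0, 0],
  [-1, 0, 0, 0.06, 0, 0, 0],
  [-1, 0, 0, 0.08, 0, 0, 0],
  [-1, 0, 0, 0.08, 0, 0, 0],
])

```text
time_s: 5.3
ee_pos: [0.6634, -0.23, 0.1192]
eef_rot: [3.135, 0.001, 1.298]
force: [-10.4, 4.1, 34.0]
grip_width: 0.0001
grip_force: 16.9
```

Motion stopped at tip height 0.105 with 34 N, so the lid is home. Next I lift away and go above the knob, with the fingers half open.

>>> move_arm([
  [-1, 0, 0, -0.5, 0, 0, 0],
  [-1, 0, 0, -1.5, 0, 0, 0],
  [-1, 0, 0, -2.5, 0, 0, 0],
  [-1, 0, 0, -3.5, 0, 0, 0],
  [0.1, 4.49, -5.28, -3.9, 0, 0, 0],
  [0.1, 4.49, -5.28, -3.9, 0, 0, 0],
  [0.1, 4.49, -5.28, -3.9, 0, 0, 0],
  [0.1, 4.49, -5.28, -3.9, 0, 0, 0],
  [0.1, 4.49, -5.28, -3.9, 0, 0, 0],
  [0.1, 4.49, -5.28, -3.9, 0, 0, 0],
  [0.1, 4.49, -5.28, -3.9, 0, 0, 0],
  [0.1, 4.49, -5.28, -3.9, 0, 0, 0],
])

```text
time_s: 6.5
ee_pos: [0.4662, 0.061, 0.3098]
eef_rot: [3.14, -0.001, 1.302]
force: [0.5, -0.3, 0.3]
grip_width: 0.0512
grip_force: 0.0
```

>>> move_arm([
  [0.1, 0, 0, 0, 0, 0, 0],
  [0.1, 0, 0, 0, 0, 0, 0],
  [0.1, 0, 0, 0, 0, 0, 0],
])

```text
time_s: 6.8
ee_pos: [0.4688, 0.0569, 0.3081]
eef_rot: [-3.141, 0.0, 1.296]
force: [0.3, -0.9, -0.3]
grip_width: 0.0517
grip_force: 0.0
```

Run:
```python
from h import *
o=ctrl.get_obs();print(o['ee_pos'],o['eef_rot'],o['force'],abs(o['joint_vel']).max())
for c in ('wrist','top','side'):
    im,d,P,K,M=shot(c,c+'3.png')
    hsv=cv2.cvtColor(im,cv2.COLOR_RGB2HSV); H,S,V=[hsv[...,i].astype(int) for i in range(3)]
    x,y,z=[P[...,i] for i in range(3)]
    near=(d>0)&(z>.15)&(z<.25)&(x>.4)&(x<.75)&(abs(y-.08)<.12)
    for n,m in (('red',near&((H<8)|(H>172))&(S>150)),('blue',near&(H>100)&(H<125)&(S>100)&(z>.2))):
        q=P[m]
        if len(q)>5: print(c,n,len(q),np.percentile(q,[1,50,99],axis=0).round(3).tolist(),cv2.minAreaRect((q[:,:2]*1000).astype(np.float32)))
        if n=='red' and len(q)>5:
            a=np.radians(-15.9); e=np.array([[np.cos(a),np.sin(a)],[-np.sin(a),np.cos(a)]]); t=(q[:,:2]-[.469,.057])@e.T*1000
            print('  mixer-frame rel (.469,.057) x,y mm',np.percentile(t,[1,10,50,90,99],axis=0).round(1).tolist(), 'z top',np.percentile(q[:,2],[50,90]))
    if c!='wrist':
        lid=(np.hypot(x-.663,y+.230)<.03)&(z>.08)&(d>0);print(c,'lid',np.median(z[lid]) if lid.any() else None)
        l2=(np.hypot(x-.519,y+.19)<.06)&(z>.09)&(d>0);print('   orange z',np.median(z[l2]) if l2.any() else None)
```

```text
[0.4687665  0.05686772 0.30812522] [-3.14106545e+00  2.64262219e-04  1.29638153e+00] [ 0.25780858 -0.86804275 -0.268195  ] 0.0027176906390256723
wrist red 780 [[0.454, 0.036, 0.188], [0.469, 0.054, 0.195], [0.481, 0.077, 0.201]] ((468.81573486328125, 56.74225616455078), (40.07073211669922, 25.71280288696289), 74.77842712402344)
  mixer-frame rel (.469,.057) x,y mm [[-11.7, -19.9], [-7.5, -16.7], [0.5, -2.7], [8.3, 16.0], [11.9, 19.5]] z top [0.19483185 0.198118  ]
wrist blue 9763 [[0.463, 0.043, 0.215], [0.563, 0.087, 0.222], [0.692, 0.131, 0.224]] ((579.1185302734375, 81.95550537109375), (45.03165817260742, 242.91136169433594), 74.29988861083984)
top red 139 [[0.453, 0.037, 0.176], [0.467, 0.053, 0.194], [0.478, 0.077, 0.201]] ((468.2296142578125, 58.444297790527344), (38.50554656982422, 26.42596435546875), 73.02069091796875)
  mixer-frame rel (.469,.057) x,y mm [[-11.8, -17.9], [-8.1, -17.4], [-0.3, -4.4], [7.4, 11.4], [11.4, 19.5]] z top [0.19428094 0.19804188]
top blue 805 [[0.515, 0.043, 0.215], [0.622, 0.071, 0.221], [0.694, 0.109, 0.225]] ((603.7859497070312, 77.53981018066406), (26.58973503112793, 189.72796630859375), 73.94436645507812)
top lid 0.10484976814481012
   orange z 0.10482271490778838
side red 54 [[0.454, 0.031, 0.181], [0.47, 0.048, 0.194], [0.48, 0.072, 0.2]] ((468.8413391113281, 52.53252410888672), (40.51740646362305, 23.12430191040039), 77.644287109375)
  mixer-frame rel (.469,.057) x,y mm [[-8.8, -24.4], [-4.0, -23.8], [3.2, -8.1], [9.0, 12.9], [13.6, 15.8]] z top [0.19384556 0.19698018]
side blue 388 [[0.462, 0.042, 0.218], [0.562, 0.081, 0.221], [0.689, 0.129, 0.224]] ((575.2940063476562, 75.35326385498047), (45.70063018798828, 241.8614044189453), 71.43081665039062)
side lid 0.1051688183223693
   orange z 0.10464418036122125
```

View pics/wrist3.png

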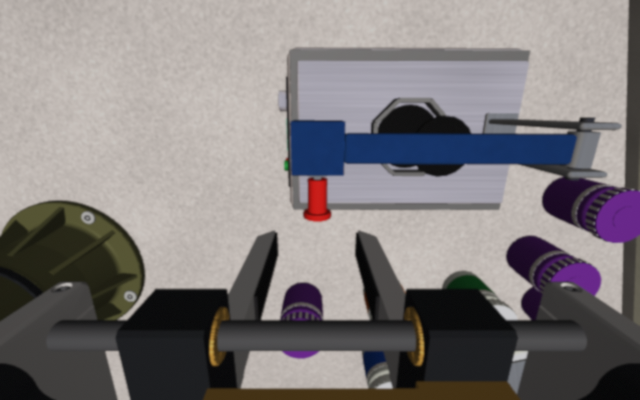

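The wrist view shows the knob at (317,200), its flange at (317,215) and the arm still down. The green lid reads 0.105, so it is home. Now I descend onto the knob.

>>> move_arm([
  [0.1, 0.02, 0, 0.7, 0, 0, 0],
  [0.1, 0.02, 0, 1.4, 0, 0, 0],
  [0.1, 0.02, 0, 2.0, 0, 0, 0],
  [0.1, 0.02, 0, 2.4, 0, 0, 0],
  [0.1, 0.02, 0, 2.56, 0, 0, 0],
  [0.1, 0.02, 0, 2.56, 0, 0, 0],
  [0.1, 0.02, 0, 2.56, 0, 0, 0],
])

```text
time_s: 7.65
ee_pos: [0.4691, 0.0586, 0.1814]
eef_rot: [3.14, -0.0, 1.298]
force: [-0.2, 0.4, 0.3]
grip_width: 0.0516
grip_force: 0.0
```

>>> move_arm([
  [-1, 0, 0, 0, 0, 0, 0],
  [-1, 0, 0, 0, 0, 0, 0],
  [-1, 0, 0, 0, 0, 0, 0],
  [-1, 0, 0, 0, 0, 0, 0],
  [-1, 0, 0, 0, 0, 0, 0],
], grip_force=35)

```text
time_s: 8.15
ee_pos: [0.4697, 0.0584, 0.181]
eef_rot: [3.138, -0.0, 1.298]
force: [6.3, -2.1, -1.8]
grip_width: 0.0195
grip_force: 35.0
```

>>> move_arm([
  [-1, -0.06, 0, 0, 0, 0, 0],
  [-1, -0.12, 0, 0, 0, 0, 0],
  [-1, -0.18, 0, 0, 0, 0, 0],
  [-1, -0.23, 0, 0, 0, 0, 0],
  [-1, -0.24, 0, 0, 0, 0, 0],
  [-1, -0.24, 0, 0, 0, 0, 0],
])

```text
time_s: 8.75
ee_pos: [0.4666, 0.0476, 0.181]
eef_rot: [3.138, -0.002, 1.298]
force: [10.2, 5.4, -2.7]
grip_width: 0.0189
grip_force: 35.0
```

Gripped. The latch is drawn about 11 mm with an 8 N spring force. Next, the lift arc, in tool axes.

```bash
python3 -c "
from math import *
for t in (.03,.07,.11,.15,.19,.23,.265,.3):
    x,z=-.230,-.033
    print(t,round((x*cos(t)+z*sin(t)-x)*20,3),round(-(-x*sin(t)+z*cos(t)-z)*20,3))"
```

```text
0.03 -0.018 -0.138
0.07 -0.035 -0.323
0.11 -0.045 -0.509
0.15 -0.047 -0.695
0.19 -0.042 -0.881
0.23 -0.029 -1.066
0.265 -0.012 -1.228
0.3 0.01 -1.389
```

>>> move_arm([
  [-1, 0, -0.018, -0.138, 0.03, 0, 0],
  [-1, 0, -0.035, -0.323, 0.07, 0, 0],
  [-1, 0, -0.045, -0.509, 0.11, 0, 0],
  [-1, 0, -0.047, -0.695, 0.15, 0, 0],
  [-1, 0, -0.042, -0.881, 0.19, 0, 0],
  [-1, 0, -0.029, -1.066, 0.23, 0, 0],
  [-1, 0, -0.012, -1.228, 0.265, 0, 0],
  [-1, 0, -0.012, -1.228, 0.265, 0, 0],
])

```text
time_s: 9.55
ee_pos: [0.466, 0.0479, 0.2423]
eef_rot: [-2.878, -0.002, 1.298]
force: [8.1, 6.7, -4.3]
grip_width: 0.0192
grip_force: 35.0
```

>>> move_arm([
  [-1, 0, -0.018, -0.138, 0.03, 0, 0],
  [-1, 0, -0.035, -0.323, 0.07, 0, 0],
  [-1, 0, -0.045, -0.509, 0.11, 0, 0],
  [-1, 0, -0.047, -0.695, 0.15, 0, 0],
  [-1, 0, -0.042, -0.881, 0.19, 0, 0],
  [-1, 0, -0.029, -1.066, 0.23, 0, 0],
  [-1, 0, -0.012, -1.228, 0.265, 0, 0],
  [-1, 0, -0.012, -1.228, 0.265, 0, 0],
  [-1, 0, -0.012, -1.228, 0.265, 0, 0],
  [-1, 0, -0.012, -1.228, 0.265, 0, 0],
])

```text
time_s: 10.55
ee_pos: [0.4804, 0.0438, 0.3006]
eef_rot: [-2.613, -0.002, 1.298]
force: [7.3, 6.8, -4.5]
grip_width: 0.019
grip_force: 35.0
```

Run:
```python
from h import *
im,d,P,K,M=shot('side')
hsv=cv2.cvtColor(im,cv2.COLOR_RGB2HSV); H,S,V=[hsv[...,i].astype(int) for i in range(3)]
x,y,z=[P[...,i] for i in range(3)]
b=(d>0)&(H>100)&(H<125)&(S>100)&(z>.2)&(x>.4)&(x<.72)&(abs(y-.08)<.12)
q=P[b];q=q[q[:,0]>.55];s=q[:,:2]@[.962,-.274];print(len(q),np.degrees(np.arctan(np.polyfit(s,q[:,2],1)[0])))
lid=(np.hypot(x-.663,y+.230)<.03)&(z>.08)&(d>0);print('lid',np.median(z[lid]))
cv2.imwrite('pics/s4.png',cv2.resize(im[40:300,200:460],None,fx=2.2,fy=2.2)[:,:,::-1])
```

```text
244 -30.5975289337621
lid 0.1053137085161241
```

View pics/s4.png

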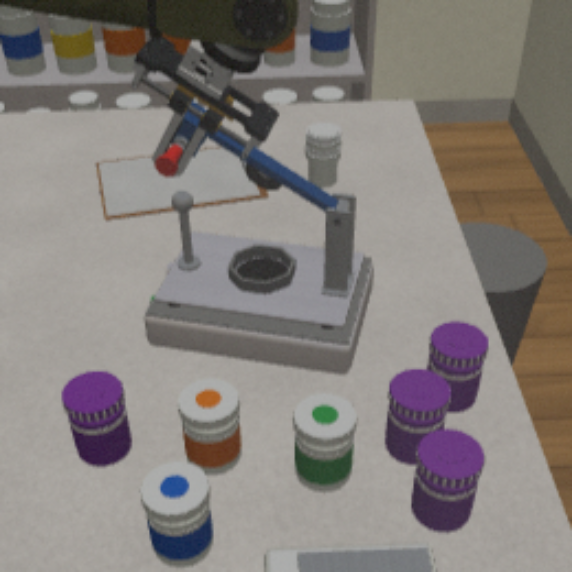

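The arm is up at about 30.6°, clear of the ball stud at (182,200), with the knob held at (172,158). The jars stand where they were and the green lid is at 0.105.

```bash
python3 -c "
from station import ctrl
print(ctrl.hand_in())"
```

```text
the job is handed in; nothing more can be done
None
```

The green-banded jar's lid is fully home (105 mm above the bench), the latch was drawn, and the gripper is holding the clamp arm up at about 30°; the other jars and the scoop were not touched, and the job was handed in about 11 s into the 45 s limit, with no verdict reported.

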